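# Slide the blank carrier under the measuring bridge

### The arm

A 6-joint arm with a two-finger parallel gripper is mounted at the origin on a cart in front of the work surface, level with it; the furniture and walls round the work are solid. World frame = base frame: x ahead of the robot, y to its left, z up, the work surface at z = 0. Lengths are in mm, angles in rad, forces in N, time in s.
With the tool pointing down it reaches from about 350 to 925 mm from the base axis. Payload 6.4 kg.
Tool frame: the origin (TCP) lies on the centre line of the jaws, within the pads' length; the fingertips stand 19 mm ahead of it and the grasp point (between the pads) is the TCP; z points along the fingers, y is the line along which they close (so a half turn about z gives the same grasp; the last joint's range is limited). The gripper opens to 94 mm and grips with 3 to 60 N. Pads are 16 mm wide; open, the fingers measure 119 mm over their backs; the gripper's body (75 mm by 177 mm) begins 78 mm behind the grasp point.
Start: joints at [-1.495, 0.245, 1.558, -0, 1.339, -0.174], TCP at [160.691, -629.835, 224.455] pointing down, gripper open.
Joint ranges: [-3.13, 3.13], [-1.02, 2.26], [0.13, 2.54], [-0.95, 4.09], [0.21, 2.88], [-2.74, 2.74]. Speed limits (rad/s): [2.57, 2.57, 3.14, 3.14, 3.14, 3.14].

### API

Orientations are given as a unit quaternion [x, y, z, w].
In Python, from bench import sense, snapshot, sign_off gives the robot as it stands. The module is installed in compiled form; this text tells all that it offers.
- The arm moves only by the tool drive_tool, never from a script. Its argument "rows" is a list of rows, each a list of 6 numbers: the shift along the world's x, y, z in m, then the turn, a rotation vector about the world's x, y, z in rad. A call has exactly 5 rows; each row shifts and turns the commanded pose from where the row before left it; what a row does not reach is not made up. A row lasts 1/12 s, in which the tool goes at most 41.7 mm and 7.16 degrees, less where a joint would pass 70% of its speed; a pose out of reach is approached as far as the arm can. A call is refused whole if a number of a shift passes 0.0417 or a number of a turn 0.125, either way. A call with a gripper value outside its range is refused whole. "jaw" is the opening, from -1 (shut) to 1 (fully open), set as the call begins (left out, the last holds). The fingers move at their own pace and stop on an object; the grip force is fixed at half the most. Time passes only in rows, so rows that do not move let the fingers close, or fill a call up. It gives the time, the measured TCP pose, the force, the opening and the grip force at its end, in the units of the state.
- sense(): the state, without advancing time (a new reading comes with each control period).
- snapshot(name): name is "scene" or "top"; returns a dict with "img" (480x640x3 uint8, red, green, blue), "range_z" (480x640 float32, mm along the optical axis (not along the pixel's ray), 0 where there is no reading), "camera_matrix" (3x3 intrinsics, pixels), "R" (3x3) and "t" (3): a world point X has camera coordinates R X + t. Camera axes: x right, y down, z forward; pixel columns grow to the right and rows downward; lengths in mm; the calibration is good to about 2 mm. A picture is of the moment at which its call begins.
- sign_off(): hands the job in; it is judged then, once.
The state is a dict: "time": time; "joint_pos": joint angles; "joint_vel": joint speeds; "joint_torque": joint torques, N m; "position": TCP position; "tcp_rot": TCP orientation; "wrist_force": force on the tool from outside, world axes, zero at the start; "moment": the same for the moment, N m; "opening": opening from 0.0 (shut) to 1.0 (fully open); "grip_force": force on a finger pad.
Only numpy, scipy, OpenCV 4.12 (cv2) and the standard library are available. Lean on these libraries where they do the work, as an engineer would, in place of code of your own. Each camera call takes 0.05 s, during which the arm holds its last target. There are 200 camera calls.

### The job

Push the flat metal carrier plate with its white blank along the worktop and under the low bridge of the measuring gauge, until its front edge rests squarely against the red end stop. Only push it: keep it flat on the worktop, never lift or tip it, do not push on the gauge with the gripper, and leave the other things where they are. Let go of it and move clear when it is home.

Things in the scene. Friction and masses are not known exactly. Their poses are not given: they have to be found in the camera images.
- carrier: Loose flat aluminium plate, 130 (x) x 96 (y) x 14 mm, 0.2 to 0.45 kg, flat upright edges. Origin: centre of the underside, z up; +x points to the nose, which goes in first and faces roughly toward the gauge at the start. White round blank 64 mm across, centred 10 mm ahead of the origin, top 16 mm above the worktop. A blue band on top marks the tail edge.
- gauge: Measuring gauge fixed to the worktop, no floor plate: U-shaped frame 172 mm wide, with a low dark bridge. Origin: on the worktop below the bridge's middle; z up, +x the way in, y across. Bridge bar: x -15 to 15 mm, underside 20 mm high, top 38 mm, grey sensor head on it to 52 mm. Rails 18 mm high, inner faces at y = -52 and 52 mm, from x -15 to 67 mm.
- gauge_mouth (a point): Middle of the gauge's mouth, on the worktop, 36 mm before the gauge's origin (gauge x = -36, y = 0 mm). Here the two flared lead-ins, 18 mm high, stand about 126 mm apart (63 mm either side); they narrow to the rails' 104 mm at gauge x = -15 mm.
- gauge_stop (a point): Middle of the foot of the face of the red end stop (18 mm high, across the far end), at gauge x = 55, y = 0 mm. With the carrier home, its origin is at gauge x = -10, y = 0 mm and its tail edge at x = -75 mm, sticking out of the mouth.
- microscope_arm (a point): Top of the lower end of the bench microscope's folding arm, fixed furniture to the left of the work. The microscope fills the space from 0.33 to 0.46 m ahead of the robot and 0.40 to 0.54 m to its left up to 0.42 m above the worktop, and more of it lies nearer the robot (lower) and farther off to the left: an arm that starts on that side must pass over it.
- yellow_cast: Bystander: loose yellow plaster jaw model 51 x 66 x 31 mm, origin at the centre of its underside.
- white_cast: Bystander: loose white plaster jaw model 51 x 66 x 31 mm, origin at the centre of its underside.
- polish_jar: Bystander: loose white jar with red lid, standing on the thin (1.6 mm) steel sheet to the left, 65 mm across, 46 mm high, origin at the centre of its underside.
- carton: Bystander: loose small white and blue carton near the front edge of the worktop, 48 x 74 x 26 mm, origin at the centre of its underside.
- tape: Bystander: loose roll of masking tape lying flat near the front right, 72 mm across, 19 mm high, origin at the centre of its underside.
- black_wheel: Bystander: loose black polishing wheel lying flat, 36 mm across, 10 mm high, origin at the centre of its underside.
Mind the look-alikes: they are no part of the job. What is meant by the carrier is not green or yellow, and is the larger of those in its own colour.

How it is judged:
By the outcome, as a careful person would: the job done as asked, in the order asked, and still so for the second after the job is handed in, with the robot touching nothing.
It also fails if it takes over 72 s, if anything falls off the work surface, if the arm or the gripper's body presses on something with over 40 N, if the wrist force passes 120 N, or if a joint passes its speed limit or range.

## Working session

There is one attempt and no reset: what is moved stays moved. The work goes in short steps, Python scripts to look and compute and a tool call to move; the robot and the scene stay as the last step left them, time stands still between calls to the robot, and variables do not carry over. Pictures are saved under pics/ and viewed, at most 10 in all, crops included, and the job is handed in when it is done.

Besides the shell and the picture viewer there is one more tool, called after "Emit:" by a JSON object that holds its "method" and its "body", one argument or row to a line. drive_tool: Moves the arm, as the interface text tells. Its arguments: {"type":"object","properties":{"rows":{"type":"array"},"jaw":{"type":"number"}},"required":["rows"]}

```bash
mkdir -p pics; python3 - <<'E'
from bench import *
import cv2,numpy as np
for n in("scene","top"):
    s=snapshot(n); cv2.imwrite(f"pics/{n}0.png",s["img"][:,:,::-1]); np.savez(f"{n}0.npz",**s)
    print(n,s["camera_matrix"].tolist(),(-s["R"].T@s["t"]).round(),s["R"].round(2).tolist())
print(sense())
E
```

```text
scene [[492.67476109076057, 0.0, 322.98611834765546], [0.0, 492.67476109076057, 235.59242426497073], [0.0, 0.0, 1.0]] [ -539. -1077.  1064.] [[0.7, -0.72, 0.01], [-0.33, -0.33, -0.89], [0.64, 0.62, -0.46]]
top [[563.4549764642134, 0.0, 314.4542877562794], [0.0, 563.4549764642134, 248.88000838192812], [0.0, 0.0, 1.0]] [ 252.  -23. 1798.] [[0.03, -1.0, 0.0], [-0.98, -0.03, -0.19], [0.19, 0.0, -0.98]]
{'time': 0.1, 'joint_pos': array([-1.49507104e+00,  2.45710007e-01,  1.55886537e+00,  9.69541643e-06,
        1.33870067e+00, -1.74126026e-01]), 'joint_vel': array([-0.00064075, -0.0023563 , -0.00174353,  0.00039902,  0.00047416,
        0.00028682]), 'joint_torque': array([ 1.06631096e-04, -4.16914380e+01, -3.15526485e+01,  6.86335168e-02,
        3.09724978e-02, -5.20685865e-05]), 'position': array([ 160.67243141, -629.31485765,  223.49179387]), 'tcp_rot': array([ 9.92206721e-01,  1.24599814e-01,  4.61061976e-05, -8.40446951e-04]), 'wrist_force': array([-0.24254478,  0.59857867,  0.73245268]), 'moment': array([-0.01561537,  0.03427354, -0.00801667]), 'grip_force': 0.0, 'opening': 1.0030146243840232}
```

View pics/scene0.png

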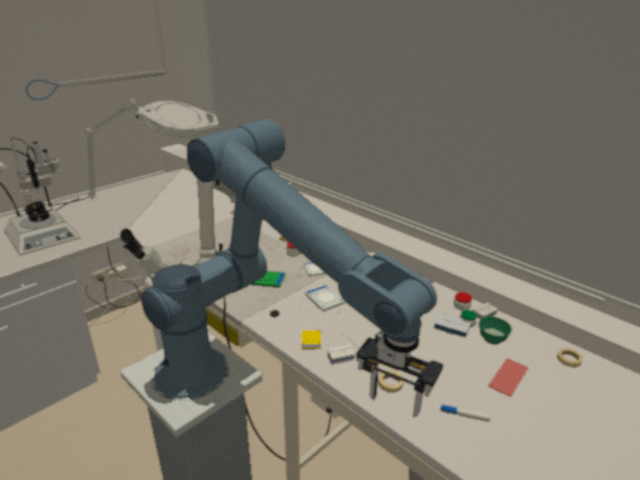

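View pics/top0.png

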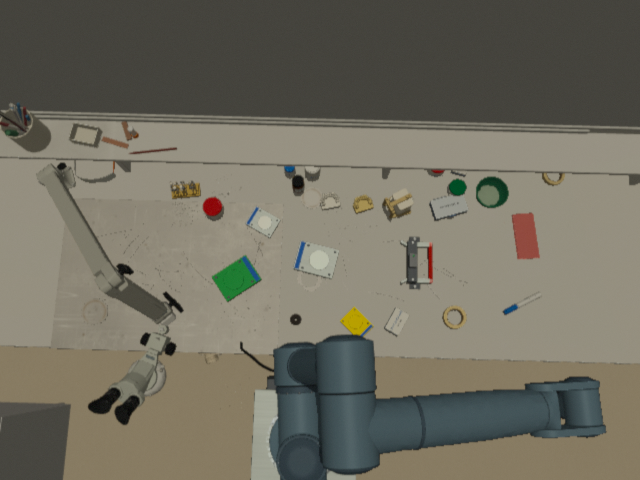

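Top view candidates: a large silver plate at (317,260), a smaller silver one at (264,222), a green one at (237,279) and a yellow one at (356,322). I choose the larger silver plate at (317,260), with its blue tail at about (300,257). The gauge is at (415,262), with its red stop at about (430,262).

```bash
cat > h.py <<'E'
import cv2,numpy as np
from bench import *
def ray(s,uv,z):
    uv=np.atleast_2d(np.array(uv,float)); d=np.c_[uv,np.ones(len(uv))]@np.linalg.inv(s["camera_matrix"]).T@s["R"]
    c=-s["R"].T@s["t"]; return c+d*((z-c[2])/d[:,2])[:,None]
def proj(s,X):
    p=(np.atleast_2d(X)@s["R"].T+s["t"])@s["camera_matrix"].T; return p[:,:2]/p[:,2:]
def mask(s,lo,hi,box):
    h=cv2.cvtColor(s["img"],cv2.COLOR_RGB2HSV); m=cv2.inRange(h,lo,hi); k=np.zeros_like(m); a,b,c,d=box; k[b:d,a:c]=m[b:d,a:c]; return k
def big(m):
    n,l,st,c=cv2.connectedComponentsWithStats(m); i=1+np.argmax(st[1:,4]); return np.argwhere(l==i)[:,::-1],c[i]
E
python3 - <<'E'
from h import *
s=dict(np.load("top0.npz"))
im=s["img"][190:330,200:450]; cv2.imwrite("pics/crop0.png",cv2.resize(im[:,:,::-1],(750,420),interpolation=cv2.INTER_CUBIC))
for nm,lo,hi,box,z in [("blue",(100,120,50),(125,255,255),(285,235,345,285),14),("red",(0,120,80),(8,255,255),(400,235,440,290),18),("white",(0,0,205),(180,40,255),(300,245,335,275),16),("bridge",(0,0,0),(180,255,90),(403,232,422,292),38)]:
    p,c=big(mask(s,lo,hi,box)); P=ray(s,p,z)[:,:2].astype(np.float32); r=cv2.minAreaRect(P)
    print(nm,len(p),c.round(1),P.mean(0).round(1),r, cv2.boxPoints(r).round(0).tolist())
E
```

```text
blue 86 [299.4 254.6] [576.4  31.2] ((576.6148071289062, 31.083608627319336), (10.223709106445312, 85.55776977539062), 76.92305755615234) [[534.0, 36.0], [617.0, 16.0], [619.0, 26.0], [536.0, 46.0]]
red 141 [429.8 262.5] [ 562.4 -387.3] ((568.99267578125, -387.98101806640625), (12.794413566589355, 114.06411743164062), 89.45304107666016) [[512.0, -394.0], [626.0, -395.0], [626.0, -382.0], [512.0, -381.0]]Traceback (most recent call last):
  File "<stdin>", line 5, in <module>
  File "h.py", line 11, in big
    n,l,st,c=cv2.connectedComponentsWithStats(m); i=1+np.argmax(st[1:,4]); return np.argwhere(l==i)[:,::-1],c[i]
                                                      ~~~~~~~~~^^^^^^^^^^
    return _wrapfunc(a, 'argmax', axis=axis, out=out, **kwds)
    return bound(*args, **kwds)
ValueError: attempt to get argmax of an empty sequence
```

View pics/crop0.png

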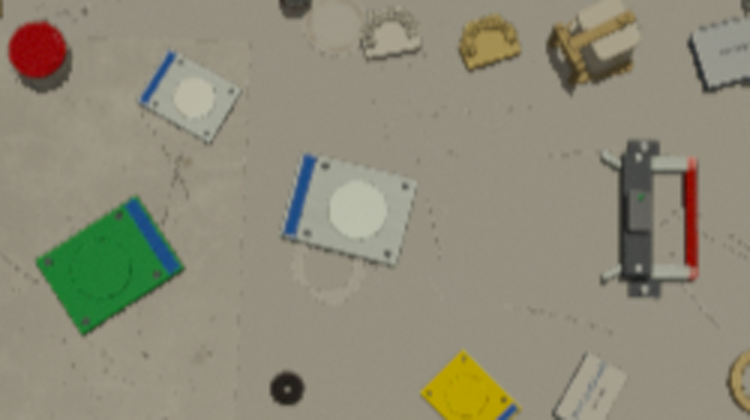

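The crop confirms it: silver plate with a white blank at crop (357,209), blue tail at left, larger than the other silver one. Its nose points right at the gauge. Next I measure corners and the gauge.

```bash
python3 - <<'E'
from h import *
s=dict(np.load("top0.npz"))
f=lambda a:np.array(a)/3+[200,190]
c=ray(s,f([(305,155),(284,238),(395,265),(416,180)]),14)[:,:2]
print("carrier corners",c.round(0).tolist(),"sides",[round(float(np.linalg.norm(c[i]-c[i-1]))) for i in range(4)],"ctr",c.mean(0).round(1))
print("blank",ray(s,f((357,209)),16).round(1), "depth z check")
b=ray(s,f([(627,141),(657,141),(661,297),(628,296)]),38)[:,:2];print("bridge",b.round(0).tolist(),b.mean(0).round(1))
r=ray(s,f([(688,158),(697,158),(698,280),(689,280)]),18)[:,:2];print("stop",r.round(0).tolist(),r.mean(0).round(1))
g=cv2.cvtColor(s["img"],cv2.COLOR_RGB2GRAY)
for u,v in[(319,260),(310,270),(413,275),(360,260)]:
    d=s["range_z"][v,u]; X=s["R"].T@(np.linalg.inv(s["camera_matrix"])@[u*d,v*d,d]-s["t"]);print((u,v),X.round(1))
E
```

```text
carrier corners [[619.0, 25.0], [528.0, 45.0], [503.0, -74.0], [595.0, -95.0]] sides [123, 93, 122, 95] ctr [561.3 -24.6]
blank [[561.4 -32.1  16. ]] depth z check
bridge [[639.0, -318.0], [640.0, -350.0], [473.0, -353.0], [473.0, -318.0]] [ 556.7 -334.4]
stop [[627.0, -386.0], [627.0, -396.0], [495.0, -396.0], [495.0, -386.0]] [ 561.1 -391.1]
(319, 260) [561.3 -32.2  10.6]
(310, 270) [526.8  -4.3  17.9]
(413, 275) [ 517.4 -330.1   36.3]
(360, 260) [ 566.3 -164.7    4. ]
```

Emit:
{"method": "drive_tool", "body": {
  "rows": [
    [0.02,0.034,0,0,0,0.05],
    [0.02,0.034,0,0,0,0.05],
    [0.02,0.034,0,0,0,0.05],
    [0.02,0.034,0,0,0,0.05],
    [0.02,0.034,0,0,0,0.05]
  ],
  "jaw": 0.3
}}

```text
time: 0.52
position: [261.1, -457.9, 223.8]
tcp_rot: [0.969, 0.248, 0.0, -0.0]
wrist_force: [1.2, 0.4, 0.4]
opening: 0.683
grip_force: 0.0
```

Emit:
{"method": "drive_tool", "body": {
  "rows": [
    [0.021,0.035,0,0,0,0.057],
    [0.021,0.035,0,0,0,0.057],
    [0.021,0.035,0,0,0,0.057],
    [0.021,0.035,0,0,0,0.057],
    [0.021,0.035,0,0,0,0.057]
  ],
  "jaw": 0.1
}}

```text
time: 0.93
position: [366.1, -282.8, 224.2]
tcp_rot: [0.924, 0.383, 0.0, -0.0]
wrist_force: [1.6, -0.2, 0.1]
opening: 0.552
grip_force: 0.0
```

Emit:
{"method": "drive_tool", "body": {
  "rows": [
    [0.021,0.035,0,0,0,0.057],
    [0.021,0.035,0,0,0,0.057],
    [0.021,0.035,0,0,0,0.057],
    [0.021,0.035,0,0,0,0.057],
    [0.021,0.035,0,0,0,0.057]
  ]
}}

```text
time: 1.35
position: [471.1, -107.7, 224.3]
tcp_rot: [0.86, 0.511, 0.0, 0.0]
wrist_force: [1.0, -0.7, -0.3]
opening: 0.553
grip_force: 0.0
```

Emit:
{"method": "drive_tool", "body": {
  "rows": [
    [0.021,0.035,-0.01,0,0,0.057],
    [0.021,0.035,-0.01,0,0,0.057],
    [0.021,0.035,-0.01,0,0,0.057],
    [0.021,0.035,-0.01,0,0,0.057],
    [0.021,0.035,-0.01,0,0,0.057]
  ]
}}

```text
time: 1.77
position: [575.2, 65.8, 174.0]
tcp_rot: [0.778, 0.628, -0.0, -0.0]
wrist_force: [-0.1, -0.5, 0.9]
opening: 0.551
grip_force: 0.0
```

Emit:
{"method": "drive_tool", "body": {
  "rows": [
    [0.002,0.004,-0.03,0,0,0],
    [0.002,0.004,-0.03,0,0,0],
    [0.002,0,-0.03,0,0,0],
    [0,0,-0.02,0,0,0],
    [0,0,0,0,0,0]
  ]
}}

```text
time: 2.18
position: [576.6, 72.1, 59.3]
tcp_rot: [0.779, 0.627, -0.004, -0.004]
wrist_force: [0.3, -0.6, -0.2]
opening: 0.547
grip_force: 0.0
```

```bash
python3 - <<'E'
from h import *
a=snapshot("scene");b=snapshot("top")
im=np.hstack([cv2.resize(a["img"][230:380,240:390],(400,400)),cv2.resize(b["img"][210:310,270:370],(400,400))])
cv2.imwrite("pics/p1.png",im[:,:,::-1]);print(sense()["position"])
E
```

```text
[580.28348985  71.70100112  64.43815669]
```

View pics/p1.png

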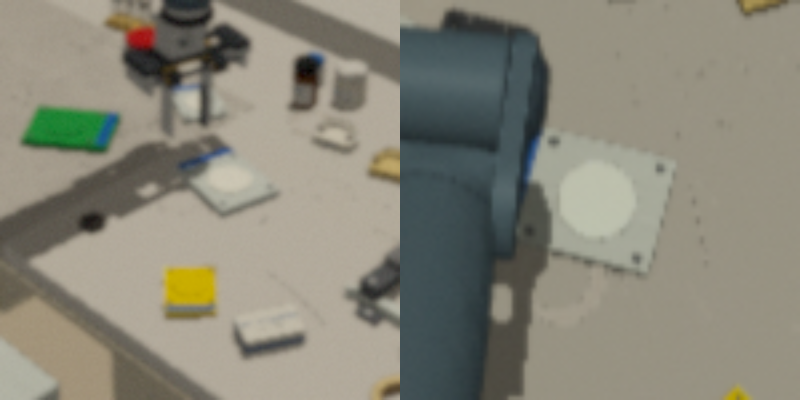

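The scene crop shows the fingertips at (170,130) and (205,125), behind the blue tail at (205,160) and clear of it. The small silver plate behind is also clear. I descend, then ease up to the tail.

Emit:
{"method": "drive_tool", "body": {
  "rows": [
    [0,0,-0.02,0,0,0],
    [0,0,-0.02,0,0,0],
    [0,0,0,0,0,0],
    [-0.001,-0.005,0,0,0,0],
    [-0.001,-0.005,0,0,0,0]
  ]
}}

```text
time: 2.7
position: [580.3, 61.2, 27.1]
tcp_rot: [0.779, 0.627, 0.001, 0.001]
wrist_force: [0.1, 0.4, -0.1]
opening: 0.554
grip_force: 0.0
```

Emit:
{"method": "drive_tool", "body": {
  "rows": [
    [-0.001,-0.005,0,0,0,0],
    [-0.001,-0.005,0,0,0,0],
    [-0.001,-0.005,0,0,0,0],
    [-0.001,-0.005,0,0,0,0],
    [0,0,0,0,0,0]
  ]
}}

```text
time: 3.12
position: [575.2, 40.7, 25.5]
tcp_rot: [0.779, 0.627, 0.0, 0.001]
wrist_force: [0.1, 0.1, -0.2]
opening: 0.552
grip_force: 0.0
```

```bash
cat >> h.py <<'E'
def plate(s,guess):
    # blank ellipse (white, z=16) + plate contour (z=14) near the guess
    g=cv2.cvtColor(s["img"],cv2.COLOR_RGB2GRAY).astype(int); u,v=proj(s,[[*guess,16]])[0].astype(int)
    loc=s["img"][v-25:v+25,u-25:u+25].astype(np.uint8); gg=cv2.cvtColor(loc,cv2.COLOR_RGB2GRAY)
    t,m=cv2.threshold(gg,0,255,cv2.THRESH_BINARY+cv2.THRESH_OTSU)
    return gg,t
E
python3 - <<'E'
from h import *
s=snapshot("top"); im=s["img"]
o=dict(np.load("top0.npz"))["img"]
for n,i in(("o",o),("n",im)): print(n,i[260,300:350].astype(int).tolist())
cv2.imwrite("pics/p2.png",cv2.resize(im[210:310,270:440,::-1],(765,450),interpolation=cv2.INTER_CUBIC))
E
```

```text
o [[86, 106, 134], [153, 156, 145], [159, 161, 147], [160, 161, 146], [158, 160, 146], [160, 162, 147], [160, 162, 147], [160, 161, 146], [157, 158, 144], [152, 154, 137], [183, 185, 167], [185, 188, 170], [185, 189, 171], [186, 189, 171], [186, 188, 171], [186, 188, 170], [186, 189, 171], [185, 188, 170], [186, 189, 170], [185, 189, 170], [186, 189, 170], [186, 189, 171], [186, 188, 171], [186, 189, 171], [186, 189, 171], [185, 188, 170], [186, 189, 170], [185, 188, 170], [183, 185, 170], [160, 163, 148], [162, 165, 149], [162, 165, 150], [163, 166, 150], [164, 167, 151], [165, 167, 151], [161, 164, 149], [144, 145, 130], [142, 139, 123], [146, 141, 126], [149, 144, 127], [148, 143, 127], [149, 143, 128], [145, 140, 125], [126, 122, 108], [146, 141, 126], [148, 143, 128], [149, 143, 129], [150, 144, 129], [153, 148, 133], [151, 145, 130]]
n [[51, 63, 66], [52, 65, 70], [52, 65, 69], [59, 72, 75], [80, 98, 100], [86, 102, 106], [86, 104, 106], [84, 101, 104], [85, 102, 106], [82, 99, 101], [45, 55, 57], [56, 61, 58], [80, 81, 72], [91, 90, 80], [97, 93, 82], [119, 119, 104], [180, 183, 165], [188, 191, 173], [189, 192, 173], [189, 191, 173], [189, 192, 173], [189, 191, 173], [188, 191, 173], [189, 192, 174], [189, 192, 173], [188, 191, 173], [190, 193, 175], [189, 191, 173], [189, 191, 173], [189, 192, 173], [189, 191, 173], [188, 191, 173], [176, 179, 165], [167, 169, 155], [166, 168, 154], [166, 169, 154], [166, 169, 154], [167, 169, 154], [167, 169, 154], [163, 165, 150], [131, 132, 118], [149, 144, 128], [148, 142, 127], [129, 124, 109], [148, 144, 127], [152, 147, 132], [152, 147, 131], [153, 149, 133], [155, 150, 135], [153, 148, 132]]
```

View pics/p2.png

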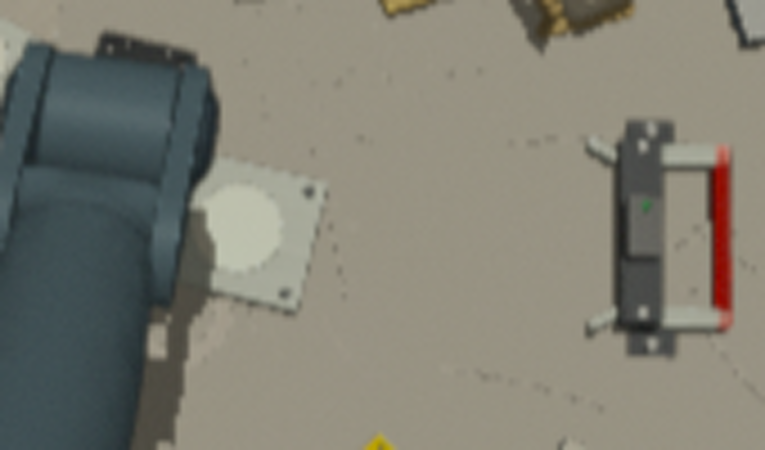

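The plate follows squarely: blank at (240,228), nose edge (328,182)–(295,313), gauge centred on crop row 237. Tail centre is about (574,30) at 12.4°. I now steer a gentle arc onto the gauge axis at x≈559.

Emit:
{"method": "drive_tool", "body": {
  "rows": [
    [-0.0021,-0.0098,0,0,0,0.0143],
    [-0.0019,-0.0098,0,0,0,0.0143],
    [-0.0018,-0.0098,0,0,0,0.0143],
    [-0.0016,-0.0099,0,0,0,0.0143],
    [-0.0015,-0.0099,0,0,0,0.0143]
  ]
}}

```text
time: 3.58
position: [565.7, -7.3, 24.9]
tcp_rot: [0.756, 0.654, 0.0, -0.001]
wrist_force: [0.1, 4.1, 2.4]
opening: 0.554
grip_force: 1.8
```

Emit:
{"method": "drive_tool", "body": {
  "rows": [
    [-0.0014,-0.0099,0,0,0,0.0143],
    [-0.0012,-0.0099,0,0,0,0.0143],
    [-0.0011,-0.0099,0,0,0,0.0143],
    [-0.0009,-0.01,0,0,0,0.0143],
    [-0.0008,-0.01,0,0,0,0.0143]
  ]
}}

```text
time: 4.0
position: [560.1, -57.0, 24.8]
tcp_rot: [0.732, 0.681, 0.0, -0.001]
wrist_force: [-0.3, 3.6, 3.6]
opening: 0.551
grip_force: 1.9
```

```bash
python3 - <<'E'
from h import *
s=snapshot("top"); im=s["img"]; np.savez("top3.npz",**s); p=sense()["position"];print(p, proj(s,[p]))
cv2.imwrite("pics/p3.png",cv2.resize(im[210:310,310:450,::-1],(784,560),interpolation=cv2.INTER_CUBIC))
E
```

```text
[560.18758589 -58.80057617  24.81072365] [[327.36244142 259.82212608]]
```

View pics/p3.png

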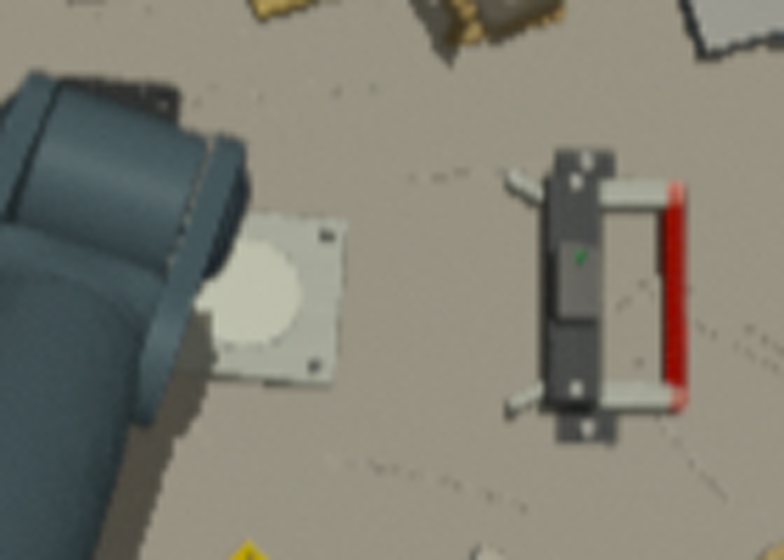

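```bash
python3 - <<'E'
from h import *
s=dict(np.load("top3.npz")); f=lambda a:np.array(a)/5.6+[310,210]-.4
n=ray(s,f([(346,222),(331,384)]),14)[:,:2]; print("nose",n.round(1).tolist(),n.mean(0).round(1),np.degrees(np.arctan2(*(n[0]-n[1])[::-1])).round(1))
for nm,p,z in[("bridge",[(585,150),(586,442)],38),("stop",[(673,183),(675,410)],18),("stopface",[(664,183),(666,410)],18),("railin",[(630,207),(630,383)],18),("lead",[(510,178),(510,408)],18),("bridge front",[(556,152),(556,442)],38)]:
    g=ray(s,f(p),z)[:,:2]; print(nm,g.round(1).tolist(),g.mean(0).round(1),np.degrees(np.arctan2(*(g[0]-g[1])[::-1])).round(1))
E
```

```text
nose [[600.8, -200.1], [506.4, -192.5]] [ 553.6 -196.3] -4.6
bridge [[641.9, -333.7], [474.4, -333.5]] [ 558.2 -333.6] -0.1
stop [[628.4, -387.9], [496.6, -387.7]] [ 562.5 -387.8] -0.1
stopface [[628.2, -382.7], [496.5, -382.6]] [ 562.4 -382.6] -0.1
railin [[613.6, -363.0], [511.4, -362.2]] [ 562.5 -362.6] -0.4
lead [[628.6, -294.0], [495.1, -293.9]] [ 561.8 -294. ] -0.0
bridge front [[640.3, -317.2], [473.9, -316.7]] [ 557.1 -316.9] -0.2
```

Emit:
{"method": "drive_tool", "body": {
  "rows": [
    [-0.0008,-0.012,0,0,0,0.0143],
    [-0.0006,-0.012,0,0,0,0.0143],
    [-0.0005,-0.012,0,0,0,0.0143],
    [-0.0003,-0.012,0,0,0,0.0143],
    [-0.0001,-0.01,0,0,0,0.0143]
  ]
}}

```text
time: 4.47
position: [557.6, -115.0, 24.6]
tcp_rot: [0.708, 0.707, -0.0, -0.001]
wrist_force: [-1.0, 3.6, 2.6]
opening: 0.547
grip_force: 1.8
```

Emit:
{"method": "drive_tool", "body": {
  "rows": [
    [0,-0.007,0,0,0,0],
    [0,-0.007,0,0,0,0],
    [0,-0.007,0,0,0,0],
    [0,-0.004,0,0,0,0],
    [0,0,0,0,0,0]
  ]
}}

```text
time: 4.88
position: [558.1, -141.1, 24.7]
tcp_rot: [0.708, 0.706, -0.0, 0.0]
wrist_force: [-0.2, 0.3, -0.1]
opening: 0.552
grip_force: 0.0
```

```bash
python3 - <<'E'
from h import *
s=snapshot("top"); im=s["img"]; np.savez("top4.npz",**s); p=sense()["position"];print(p)
cv2.imwrite("pics/p4.png",cv2.resize(im[210:310,310:450,::-1],(784,560),interpolation=cv2.INTER_CUBIC))
E
```

```text
[ 558.11518677 -140.83938277   24.70686943]
```

View pics/p4.png

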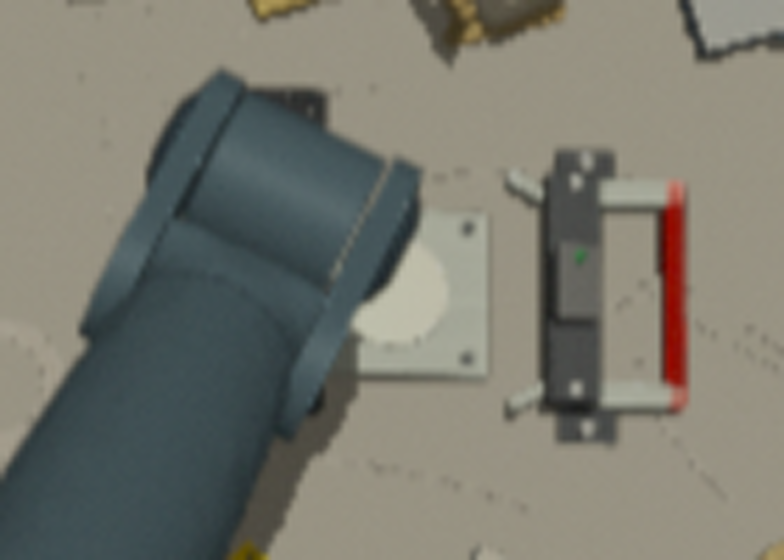

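The nose edge is at (489,213)–(488,379), nearly square, about 2–3 mm toward low x and under 1° off, just before the lead-ins at (510,180) and (510,405). I add a small trim and go in slowly.

Emit:
{"method": "drive_tool", "body": {
  "rows": [
    [0.0001,-0.005,0,0,0,0.004],
    [0.0001,-0.005,0,0,0,0.004],
    [0.0001,-0.005,0,0,0,0.004],
    [0.0001,-0.005,0,0,0,0.004],
    [0.0001,-0.005,0,0,0,0]
  ]
}}

```text
time: 5.35
position: [558.6, -165.7, 24.7]
tcp_rot: [0.702, 0.712, -0.0, -0.0]
wrist_force: [-0.4, 0.9, -0.6]
opening: 0.549
grip_force: 0.7
```

Emit:
{"method": "drive_tool", "body": {
  "rows": [
    [0.0001,-0.005,0,0,0,0],
    [0.0001,-0.005,0,0,0,0],
    [0.0001,-0.005,0,0,0,0],
    [0.0001,-0.005,0,0,0,0],
    [0.0001,-0.005,0,0,0,0]
  ]
}}

```text
time: 5.77
position: [559.2, -190.8, 24.8]
tcp_rot: [0.702, 0.712, -0.0, -0.0]
wrist_force: [0.3, 2.2, -0.7]
opening: 0.551
grip_force: 0.7
```

Emit:
{"method": "drive_tool", "body": {
  "rows": [
    [0,-0.005,0,0,0,0],
    [0,-0.005,0,0,0,0],
    [0,-0.005,0,0,0,0],
    [0,-0.005,0,0,0,-0.004],
    [0,-0.005,0,0,0,-0.004]
  ]
}}

```text
time: 6.18
position: [559.2, -215.7, 24.9]
tcp_rot: [0.705, 0.709, 0.0, 0.0]
wrist_force: [0.1, 1.0, -1.1]
opening: 0.551
grip_force: 0.7
```

```bash
python3 - <<'E'
from h import *
s=snapshot("top"); im=s["img"]; np.savez("top5.npz",**s); print(sense()["position"],sense()["wrist_force"])
b=snapshot("scene")["img"]
cv2.imwrite("pics/p5.png",np.hstack([cv2.resize(im[220:310,340:450],(488,400)),cv2.resize(b[270:370,330:410],(312,400))])[:,:,::-1])
E
```

```text
[ 559.30230931 -216.64119957   25.02518929] [-1.67727119 -0.71529453 -0.48616165]
```

View pics/p5.png

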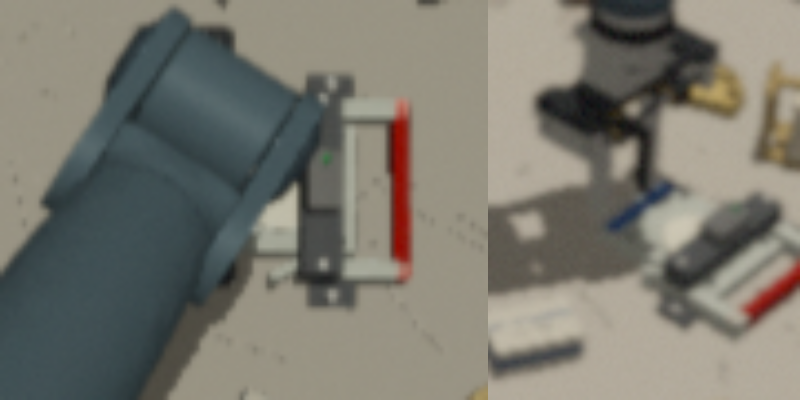

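Top crop: the nose has emerged past the bridge at about column 352, between the rails, with the stop face at 392, so about 29 mm remain. No binding so far. I continue gently until the force rises.

Emit:
{"method": "drive_tool", "body": {
  "rows": [
    [0,-0.005,0,0,0,-0.003],
    [0,-0.005,0,0,0,-0.003],
    [0,-0.005,0,0,0,0],
    [0,-0.004,0,0,0,0],
    [0,-0.003,0,0,0,0]
  ]
}}

```text
time: 6.7
position: [559.4, -237.7, 25.1]
tcp_rot: [0.707, 0.707, 0.0, 0.0]
wrist_force: [0.6, 3.7, 2.8]
opening: 0.545
grip_force: 1.7
```

Emit:
{"method": "drive_tool", "body": {
  "rows": [
    [0,-0.002,0,0,0,0],
    [0,-0.002,0,0,0,0],
    [0,-0.001,0,0,0,0],
    [0,-0.001,0,0,0,0],
    [0,0,0,0,0,0]
  ]
}}

```text
time: 7.12
position: [559.3, -242.4, 25.1]
tcp_rot: [0.707, 0.707, 0.001, -0.001]
wrist_force: [-1.0, 5.7, 4.9]
opening: 0.545
grip_force: 3.2
```

Emit:
{"method": "drive_tool", "body": {
  "rows": [
    [0,-0.001,0,0,0,0],
    [0,-0.001,0,0,0,0],
    [0,-0.001,0,0,0,0],
    [0,0,0,0,0,0],
    [0,0,0,0,0,0]
  ]
}}

```text
time: 7.53
position: [559.3, -242.6, 25.1]
tcp_rot: [0.707, 0.707, 0.002, -0.003]
wrist_force: [0.3, 15.8, 9.1]
opening: 0.552
grip_force: 7.7
```

```bash
python3 - <<'E'
from h import *
s=snapshot("top"); im=s["img"]; q=sense();print(q["position"],q["wrist_force"])
b=snapshot("scene")["img"]
cv2.imwrite("pics/p6.png",np.hstack([cv2.resize(im[230:295,390:445],(420,500),interpolation=cv2.INTER_CUBIC),cv2.resize(b[290:365,345:405],(370,500),interpolation=cv2.INTER_CUBIC)])[:,:,::-1])
E
```

```text
[ 559.33709228 -242.56378142   25.06609776] [-0.72626158 14.66297934  9.20043654]
```

View pics/p6.png

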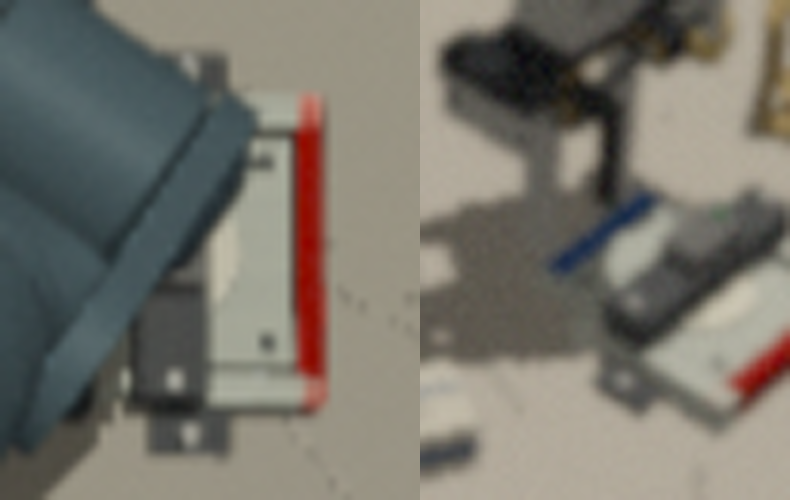

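The nose edge meets the red stop along its full length (column about 295). Pushing force rose to 15 N with no further motion, so the plate is home. I back off and then lift clear.

Emit:
{"method": "drive_tool", "body": {
  "rows": [
    [0,0.004,0,0,0,0],
    [0,0.008,0,0,0,0],
    [0,0.012,0,0,0,0],
    [0,0.02,0,0,0,0],
    [0,0.02,0,0,0,0]
  ]
}}

```text
time: 8.05
position: [559.0, -181.7, 24.7]
tcp_rot: [0.707, 0.707, -0.0, 0.0]
wrist_force: [0.1, 0.0, -0.1]
opening: 0.547
grip_force: 0.0
```

Emit:
{"method": "drive_tool", "body": {
  "rows": [
    [0,0.01,0.02,0,0,0],
    [0,0.02,0.035,0,0,0],
    [0,0.035,0.035,0,0,0],
    [0,0.035,0.035,0,0,0],
    [0,0.035,0.03,0,0,0]
  ]
}}

```text
time: 8.47
position: [559.0, -60.6, 167.6]
tcp_rot: [0.707, 0.707, -0.0, 0.001]
wrist_force: [-0.3, 0.6, -0.7]
opening: 0.551
grip_force: 0.0
```

Emit:
{"method": "drive_tool", "body": {
  "rows": [
    [0,0.035,0.01,0,0,0],
    [0,0.035,0,0,0,0],
    [0,0.02,0,0,0,0],
    [0,0,0,0,0,0],
    [0,0,0,0,0,0]
  ]
}}

```text
time: 8.88
position: [558.8, 29.1, 175.7]
tcp_rot: [0.706, 0.708, -0.0, 0.0]
wrist_force: [0.1, -0.5, 0.3]
opening: 0.55
grip_force: 0.0
```

```bash
python3 - <<'E'
from h import *
s=snapshot("top"); im=s["img"]; q=sense();print(q["position"],q["wrist_force"])
cv2.imwrite("pics/p7.png",cv2.resize(im[210:310,330:450,::-1],(720,600),interpolation=cv2.INTER_CUBIC))
E
```

```text
[558.93879574  28.14897201 175.59045188] [-0.18028293 -0.47373469  0.14249442]
```

View pics/p7.png

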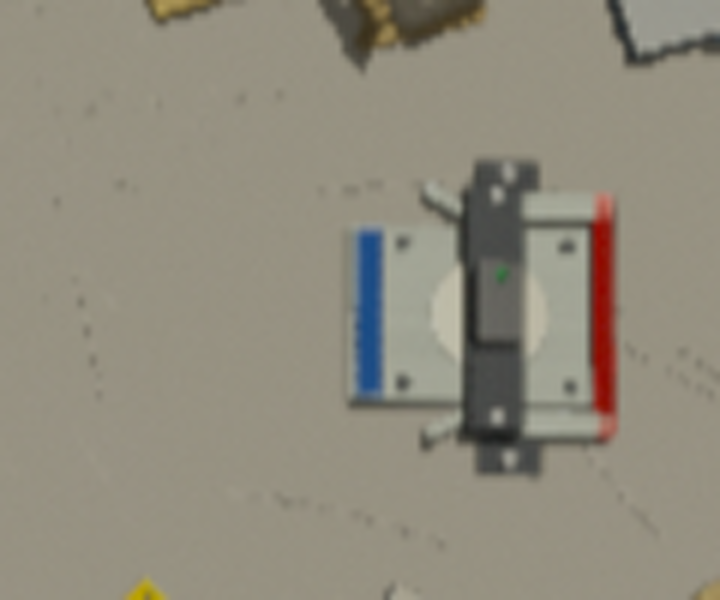

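The plate sits square against the red stop (column about 592), with the blue tail at (370,313) outside the mouth and the arm clear.

```bash
python3 -c "
from bench import *
print(sign_off())"
```

```text
the job is handed in; nothing more can be done
None
```

I pushed the carrier under the bridge until its nose sat squarely against the red end stop, let go, moved the arm clear, and handed the job in at about 9 s of the 72 s allowed.

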